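Seat the keyed collar on the sprung arbor

ROBOT

A 7-joint arm with a two-finger parallel gripper is mounted at the origin on a cart in front of the work surface, level with it; the furniture and walls round the work are solid. World frame = base frame: x ahead of the robot, y to its left, z up, the work surface at z = 0. Lengths are in mm, angles in rad, forces in N, time in s.
With the tool pointing down it reaches from about 425 to 1025 mm from the base axis. Payload 9.4 kg.
Tool frame: the origin (TCP) lies at the very end of the fingers, on their centre line; the grasp point (between the pads) lies 19 mm behind it (r.pinch_z is the distance from the TCP to the grasp point, in mm); z points along the fingers, y is the direction in which the jaws open and shut (so a half turn about z gives the same grasp; the last joint's range is limited). The gripper opens to 93 mm and grips with 3 to 60 N. Pads are 15 mm wide; open, the fingers measure 128 mm over their backs; the gripper's body (75 mm by 188 mm) begins 65 mm behind the grasp point.
Start: joints at [-1.35, 0.599, -0.003, 1.599, 0.002, 0.943, -0.08], TCP at [212.733, 693.087, 218.618] pointing down, gripper open.
Joint ranges: [-2.57, 2.57], [-0.35, 1.97], [-1.29, 1.29], [0.11, 2.56], [-1.05, 4.19], [0.11, 1.86], [-2.63, 2.63]. Speed limits (rad/s): [2.22, 2.22, 3.01, 3.01, 3.14, 3.14, 3.14].

INTERFACE

Orientations are given as [roll, pitch, yaw] about the fixed x, y, z axes, in that order (R = Rz(yaw) Ry(pitch) Rx(roll)).
In Python, from bench import r gives the robot as it stands.
- The arm moves only by the tool drive_tool, never from a script. Its argument "series" is a list of rows, each a list of 7 numbers: the shift along the tool's x, y, z in units of 40 mm (1.0 is 40 mm), then the turn, a rotation vector about the tool's x, y, z in units of 6 degrees (1.0 is 6 degrees), then the finger opening in mm, from 0 to 93. In form: [[tx, ty, tz, wx, wy, wz, claw], ...]. A call has 1 to 20 rows; each row shifts and turns the pose as measured when the row begins, along the tool's axes as they then stand; what a row does not reach is not made up. A row lasts 1/10 s, in which the tool goes at most 50 mm and 8.59 degrees, less where a joint would pass 70% of its speed; a pose out of reach is approached as far as the arm can. A call is refused whole if a number of a shift passes 1 or a number of a turn 1, either way. A call with a gripper value outside its range is refused whole. The fingers move at their own pace and stop on an object; "squeeze" is the grip in N (left out, the last holds). Time passes only in rows, so rows that do not move let the fingers close. It gives the time, the measured TCP pose, the force and the opening at its end, in the units of the state.
- r.state(): the state, without advancing time (a new reading comes with each control period).
- r.snapshot(name): name is "scene" or "side" or "wrist"; returns a dict with "img" (400x640x3 uint8, blue, green, red), "fx", "fy", "cx", "cy" (pixels), "k1" (the pictures are not rectified: a ray, as slopes to the right and down, at radius r is drawn at 1 + k1 r^2 times it, then the intrinsics apply), "R" (3x3) and "t" (3): a world point X has camera coordinates R X + t. Camera axes: x right, y down, z forward; pixel columns grow to the right and rows downward; lengths in mm; the calibration is good to about 2 mm. A picture is of the moment at which its call begins. There is no depth.
- r.hand_in(): hands the job in, once; it reports no verdict.
The state is a dict: "t": time; "joint_positions": joint angles; "qd": joint speeds; "effort": joint torques, N m; "tcp_pos": TCP position; "ee_rot": TCP orientation; "ft_force": force on the tool from outside, world axes, zero at the start; "ft_torque": the same for the moment, N m; "gripper_width": finger opening in mm.
Only numpy, scipy, OpenCV 4.12 (cv2) and the standard library are available. Lean on these libraries where they do the work, as an engineer would, in place of code of your own. Each camera call takes 0.05 s, during which the arm holds its last target. There are 200 camera calls.

TASK

Pick up the knurled steel collar, slip it over the nose of the arbor bolted to the bench, and turn it while pressing down until the keyways hidden under it drop over the nose's cross pin; then push it fully home against the spring ring. Finish still gripping the collar and holding it pushed home, because it springs up again when let go and somebody else will then fit the locking clip. Leave the other things on the bench where they lie.

Things in the scene. Friction and masses are not known exactly. Their poses are not given: they have to be found in the camera images.
- collar: loose knurled steel collar, 56 mm outside diameter, 46 mm high, 0.2 to 0.32 kg, standing right way up on the bench (31 mm bore upright). Origin: centre of its underside; z up its axis. Grip it across any diameter, upper half
- keyways (a point): point on the collar's axis 8 mm above its underside, at the lower face of an inner ring that a thin skirt (inside diameter 49 mm) hides. Four keyways, 11 mm wide and 14 mm deep, are cut up into that face, 90 degrees apart, along the collar's own +x, +y, -x, -y
- arbor: fixed arbor. Origin: centre of the underside of its square aluminium base (110 x 110 x 12 mm, screw heads 6 mm high), on the bench; z up. A dark flange, 72 mm diameter, reaches 20 mm above the bench; from it rises the steel nose, 28 mm diameter, straight up to 64 mm above the bench, then a cone to its top at 74 mm (18 mm diameter)
- cross_pin (a point): where the middle line of the horizontal cross pin (8 mm diameter) crosses the arbor's axis, 36 mm above the bench; the pin stands out to 21 mm from the axis on both sides. The way it points round the axis differs each time and is NOT given by any axis here. A collar whose keyways miss the pin stops with its underside 32 mm above the bench
- seat (a joint): steel ring (63 mm outside, 47 mm inside) on springs round the nose, which carries the collar's skirt: 0 m = free, top 34 mm above the bench; 0.010 m = fully down, top 24 mm. It carries the collar's weight, yields at about 4.5 N, takes about 6 N at 0.002 m (collar stopped by the pin) and bottoms at about 11.5 N
- collar_home (a point): point on the arbor's axis 24 mm above the bench, where the centre of the collar's underside is when fully home; the collar gets there only with its keyways over the pin (within about 4 degrees) and the ring pressed down
- guard_post (a point): on the foot of a solid 30 mm square steel post, 1.3 m tall, of the frame at the bench's front edge; a solid rail (50 mm wide, top 47 mm above the bench) runs from it to the right in front of the robot, with a clear pane, 0.18 m wide and as tall, on its far right end (0.76 to 0.94 m from the post). An arm that starts left of the post must fold in before it swings to the front
- hex_key: black L-shaped hex key lying flat, 114 x 38 x 9 mm; a bystander. Origin: centre of its underside
- wrench: steel combination wrench lying flat, 217 x 40 x 10 mm; a bystander. Origin: centre of its underside
- nut: steel flange nut, 26 mm across, 14 mm high; a bystander. Origin: centre of its underside
- casting: small die-cast cover, 64 x 73 x 33 mm; a bystander. Origin: centre of its underside
- flap_disc: worn abrasive flap disc lying flat, 90 mm across, 9 mm thick; a bystander. Origin: centre of its underside
There are look-alikes about, which are no part of the job. What is shaped like the collar but brown or orange is not meant.

How it is judged:
By the outcome, as a careful person would: the job done as asked, in the order asked, and still so for the second after the job is handed in, while the arm keeps its last pose, push and grip.
It also fails if it takes over 58 s, if anything falls off the work surface, if the arm or the gripper's body presses on something with over 40 N, if the wrist force passes 120 N, or if a joint passes its speed limit or range.

## Working session

There is one attempt and no reset: what is moved stays moved. The work goes in short steps, Python scripts to look and compute and a tool call to move; the robot and the scene stay as the last step left them, time stands still between calls to the robot, and variables do not carry over. Pictures are saved under pics/ and viewed, about 8 in all and at most 12, crops included, and the job is handed in when it is done.

Besides the shell and the picture viewer there is one more tool, called after "Emit:" in YAML: its name, and indented under it one key for each argument. drive_tool: Moves the arm, as the interface text tells. Its arguments: {"type":"object","properties":{"series":{"type":"array"},"squeeze":{"type":"number"}},"required":["series"]}

```bash
ls; mkdir -p pics
cat > h.py <<'E'
import numpy as np, cv2
from bench import r
def snap(n,fn=None):
    s=r.snapshot(n)
    if fn: cv2.imwrite('pics/'+fn,s['img'])
    return s
def ray(s,u,v):
    K=np.array([[s['fx'],0,s['cx']],[0,s['fy'],s['cy']],[0,0,1.]])
    d=np.array([(u-s['cx'])/s['fx'],(v-s['cy'])/s['fy']]); p=d.copy()
    for _ in range(20): p=d/(1+s['k1']*(p@p))
    R=np.array(s['R']);t=np.array(s['t'])
    return -R.T@t, R.T@np.array([p[0],p[1],1.])
def onz(s,u,v,z):
    c,d=ray(s,u,v); return c+d*(z-c[2])/d[2]
def proj(s,X):
    c=np.array(s['R'])@np.array(X,float)+np.array(s['t']); p=c[:2]/c[2]; p=p*(1+s['k1']*(p@p))
    return np.array([s['fx']*p[0]+s['cx'],s['fy']*p[1]+s['cy']])
E
python3 - <<'E'
from h import *
for n in ('scene','side','wrist'):
    s=snap(n,n+'0.png'); print(n,s['fx'],s['k1'],-np.array(s['R']).T@np.array(s['t']),np.array(s['R']).round(2).tolist())
print(r.state(), r.pinch_z)
E
```

```text
pics
scene 427.90158344755963 -0.030645960346967004 [-160.43099161  787.20830922 1079.90710555] [[-0.71, -0.7, 0.02], [-0.5, 0.49, -0.71], [0.49, -0.52, -0.7]]
side 422.93011979764316 0.03681164846266134 [ 570.80673363 1079.98071122  701.61613558] [[-1.0, 0.07, -0.02], [0.06, 0.52, -0.85], [-0.04, -0.85, -0.52]]
wrist 356.4648876236204 -0.03586131778895834 [141.58157213 714.63836716 385.44843255] [[0.29, 0.96, -0.0], [0.92, -0.28, 0.27], [0.26, -0.08, -0.96]]
{'t': 0.15, 'joint_positions': array([-1.34970359,  0.59993614, -0.00253792,  1.59988185,  0.00184595,
        0.94291731, -0.07979662]), 'qd': array([ 0.00043632, -0.00300597, -0.00051609, -0.00223667,  0.00034148,
        0.00121752, -0.00079055]), 'effort': array([ 2.83590343e-03, -7.65582132e+01,  1.49908416e+00, -2.52567548e+01,
       -5.22871187e-02,  1.47769670e-02,  1.13713954e-04]), 'tcp_pos': array([212.64572602, 692.76256589, 217.98517206]), 'ee_rot': array([-3.14046065e+00,  1.50476351e-04,  2.84388414e+00]), 'ft_force': array([-0.68528791,  0.38382165, -0.22765651]), 'ft_torque': array([ 0.00736848, -0.01477767,  0.04034379]), 'gripper_width': 93.04536714758906} 18.8
```

View pics/scene0.png

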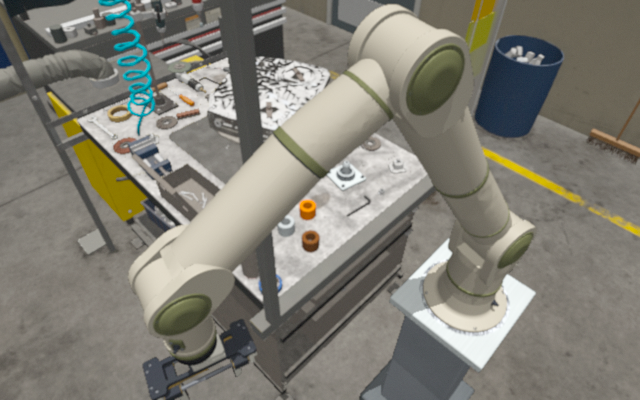

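View pics/side0.png

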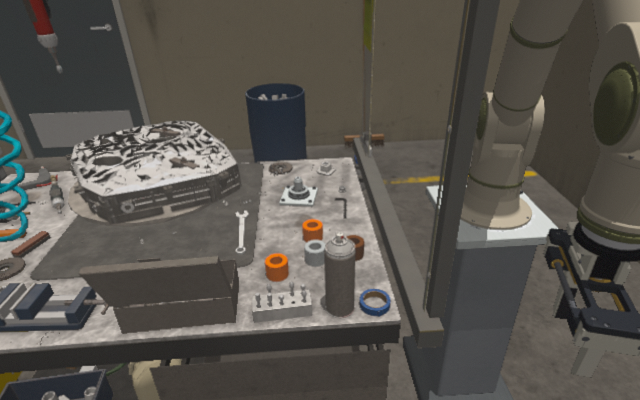

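Scene picture: silver collar at (286,227), orange look-alike at (308,209), brown one at (311,240), arbor at (346,175), post foot near (268,300). Side picture: silver collar (315,252), orange (312,230) and (276,267), brown (355,246), spray can (340,275), arbor (298,192), post foot near (440,330). The only steel-coloured one is the collar; next I check it with a crop and measure.

Run:
```python
from h import *
a=r.snapshot('scene'); b=r.snapshot('side')
def P(n,ua,ub,z):
    print(n,'scene',onz(a,*ua,z).round(),'side',onz(b,*ub,z).round())
P('collar top',(286,222),(315,246),46)
P('orange',(308,204),(312,225),46)
P('brown',(311,235),(356,240),46)
P('arbor top',(346,168),(298,181),74)
P('post foot',(270,312),(437,335),0)
P('can',(340,275),(340,312),0)
P('hex',(360,205),(342,207),0)
P('wrench',(300,300),(241,230),0)
P('case corner',(0,0),(237,320),0)
x=a['img'][150:260,250:410]; y=b['img'][160:290,240:400]
cv2.imwrite('pics/c1.png',np.vstack([cv2.resize(x,(480,330),interpolation=3),cv2.resize(y,(480,270*480//480),interpolation=3)])[:600])
```

```text
collar top scene [542. 203.  46.] side [545. 206.  46.]
orange scene [550.  97.  46.] side [548. 109.  46.]
brown scene [448. 184.  46.] side [437. 191.  46.]
arbor top scene [ 563. -104.   74.] side [ 581. -101.   74.]
post foot scene [357. 434.   0.] side [305. 478.   0.]
can scene [303. 205.   0.] side [500. 396.   0.]
hex scene [451. -60.   0.] side [447. -50.   0.]
wrench scene [326. 349.   0.] side [755.  46.   0.]
case corner scene [3367.  217.    0.] side [729. 399.   0.]
```

View pics/c1.png

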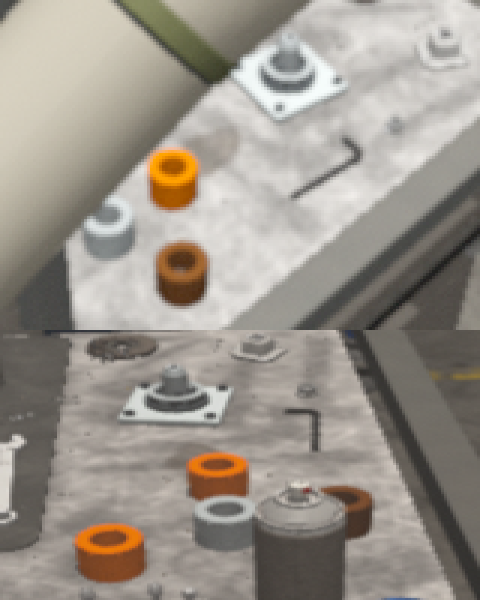

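The crop confirms it: the steel-grey collar stands at about (544,205), between the orange (549,103) and the brown (442,188). The arbor is at about (570,-103). Next I locate the post, so I can fold clear of it.

Run:
```python
from h import *
a=r.snapshot('scene'); b=r.snapshot('side')
# vertical planes through each camera and the post's column at a row
def edges(s,row,lo,hi):
    g=cv2.GaussianBlur(cv2.cvtColor(s['img'],6),(1,9),0)[row].astype(float); d=np.abs(np.diff(g)); 
    i=np.argsort(d[lo:hi])[::-1][:6]+lo; return sorted(i.tolist())
for row in (40,80,110): print('scene',row,edges(a,row,205,275))
for row in (100,180,250): print('side',row,edges(b,row,420,500))
def isect(pa,pb):
    ca,da=ray(a,*pa); cb,db=ray(b,*pb); k=np.linalg.solve(np.c_[da[:2],-db[:2]],(cb-ca)[:2]); return (ca+k[0]*da)[:2].round()
for ua in (226,240,254):
  for ub in ((445,200),(460,200),(475,200)): print(ua,ub,isect((ua,60),ub))
s=r.state(); print(s['t'])
```

```text
scene 40 [209, 218, 219, 221, 222, 253]
scene 80 [226, 229, 230, 231, 256, 257]
scene 110 [206, 207, 234, 235, 259, 265]
side 100 [454, 487, 488, 489, 490, 491]
side 180 [438, 439, 441, 443, 444, 466]
side 250 [428, 429, 431, 433, 434, 439]
226 (445, 200) [329. 474.]
226 (460, 200) [309. 487.]
226 (475, 200) [289. 500.]
240 (445, 200) [321. 456.]
240 (460, 200) [301. 470.]
240 (475, 200) [281. 483.]
254 (445, 200) [314. 436.]
254 (460, 200) [293. 452.]
254 (475, 200) [273. 466.]
0.35
```

Emit:
drive_tool:
  series:
    - [0,-0.5,-0.5,0,0,1,93]
    - [0,0,-0.5,0,0,1,93]
    - [0,0,0,0,0,1,93]
    - [0,0,0,0,0,1,93]

```text
t: 0.75
tcp_pos: [206.8, 672.6, 259.1]
ee_rot: [-3.14, 0.0, 2.411]
ft_force: [0.8, 0.7, -0.9]
gripper_width: 93.2
```

Emit:
drive_tool:
  series:
    - [0,0,0,0,0,1,93]
    - [0,0,0,0,0,1,93]
    - [0,0,0,0,0,1,93]
    - [0,0,0,0,0,1,93]
    - [0,0,0,0,0,1,93]
    - [0,0,0,0,0,1,93]
    - [0,0,0,0,0,1,93]
    - [0,0,0,0,0,1,93]
    - [0,0,0,0,0,1,93]
    - [0,0,0,0,0,1,93]
    - [0,0,0,0,0,1,93]
    - [-1,0,0,0,0,0,93]
    - [-1,0,0,0,0,0,93]
    - [-1,0,0,0,0,0,93]
    - [-1,0,0,0,0,0,93]
    - [-1,0,0,0,0,0,93]

```text
t: 2.35
tcp_pos: [133.4, 483.3, 257.8]
ee_rot: [3.141, -0.001, 1.208]
ft_force: [-0.5, -0.7, 0.2]
gripper_width: 92.9
```

Emit:
drive_tool:
  series:
    - [-1,0,0,0,0,0,93]
    - [-1,0,0,0,0,0,93]
    - [-0.5,0,0,0,0,0,93]
    - [0,0,0,0,0,0,93]

```text
t: 2.75
tcp_pos: [95.0, 380.8, 257.7]
ee_rot: [-3.139, 0.001, 1.209]
ft_force: [-0.0, 0.8, -0.2]
gripper_width: 93.0
```

Run:
```python
from h import *
a=snap('scene','s1.png'); print(r.state()['tcp_pos'],r.state()['joint_positions'].round(2))
b=snap('side'); cv2.imwrite('pics/s1.png',np.hstack([a['img'][:, 100:500],b['img'][:,240:]]))
```

```text
[ 95.34537409 382.3675026  257.92874073] [-1.9   0.15  0.5   2.28 -0.11  0.73 -1.68]
```

View pics/s1.png

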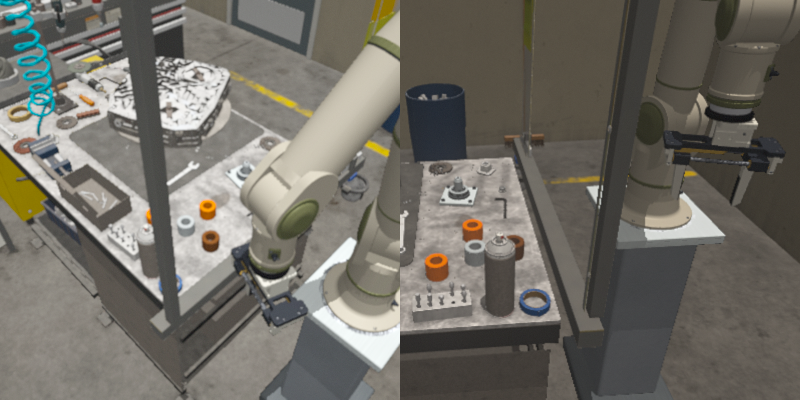

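Both pictures show the gripper folded inside the post (radius 394 against the post's 556), with the bench contents undisturbed. Next I swing to the right.

Emit:
drive_tool:
  series:
    - [0,1,0,0,0,1,93]
    - [0,1,0,0,0,1,93]
    - [0,1,0,0,0,1,93]
    - [0,1,0,0,0,1,93]

```text
t: 3.25
tcp_pos: [238.6, 313.3, 259.0]
ee_rot: [-3.139, -0.009, 0.788]
ft_force: [-0.2, 1.5, -0.3]
gripper_width: 93.0
```

```bash
python3 -c "
from h import *
print(r.state()['tcp_pos'],r.state()['joint_positions'].round(2),r.state()['ee_rot'])"
```

```text
[238.64981762 313.26627058 258.99435339] [-1.65  0.15  0.69  2.29 -0.15  0.73 -1.64] [-3.13884241 -0.0085314   0.78793477]
```

Emit:
drive_tool:
  series:
    - [0,1,0,0,0,1,93]
    - [0,1,0,0,0,1,93]
    - [0,1,0,0,0,1,93]
    - [0,1,0,0,0,1,93]

```text
t: 3.65
tcp_pos: [343.6, 184.7, 260.3]
ee_rot: [-3.138, -0.017, 0.351]
ft_force: [0.6, 0.2, -0.4]
gripper_width: 92.9
```

```bash
python3 -c "
from h import *
print(r.state()['tcp_pos'],r.state()['joint_positions'].round(2),r.state()['ee_rot'])"
```

```text
[343.6334214  184.730333   260.34755906] [-1.38  0.16  0.87  2.31 -0.18  0.72 -1.6 ] [-3.13820731 -0.01740296  0.3508433 ]
```

Emit:
drive_tool:
  series:
    - [0.95,0.25,0,0,0,0,72]
    - [0.95,0.25,0,0,0,0,72]
    - [0.95,0.25,0,0,0,0,72]
    - [0.95,0.25,0,0,0,0,72]
    - [0.95,0.25,0,0,0,0,72]
    - [0,0,0.5,0,0,0,72]
    - [0,0,0,0,0,0,72]

```text
t: 4.35
tcp_pos: [562.2, 198.8, 241.5]
ee_rot: [3.138, -0.024, 0.343]
ft_force: [-0.6, -0.2, -0.2]
gripper_width: 71.6
```

```bash
python3 -c "
from h import *
s=r.state();print(s['tcp_pos'],s['joint_positions'].round(2),s['ee_rot'])
w=snap('wrist','w1.png'); print(proj(w,(544,205,46)),proj(w,s['tcp_pos']))"
```

```text
[562.21938092 198.81106517 241.49380355] [-0.94  0.5   0.75  1.93 -0.44  0.86 -1.19] [ 3.13834544 -0.02432896  0.34287871]
[306.56442456 195.43676897] [317.76872993 255.87934886]
```

View pics/w1.png

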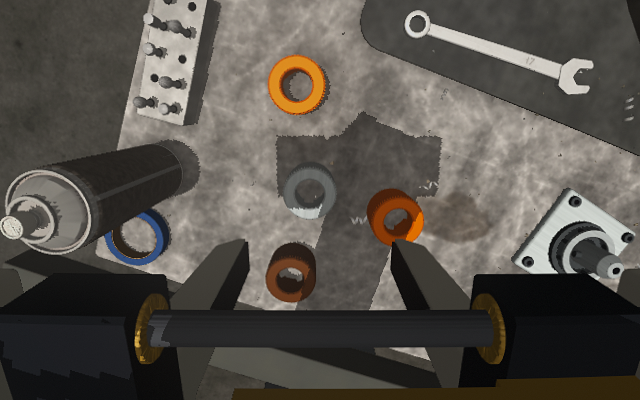

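The wrist picture shows the grey collar with its top at about (309,188), the orange one at (397,218), the brown one at (291,272), and the arbor's nose at the right edge (617,270).

```bash
cat >> h.py <<'E'
from scipy.spatial.transform import Rotation as Ro
def delta(x,y,z,yaw=None):
    s=r.state(); A=Ro.from_euler('xyz',s['ee_rot']); 
    yaw=s['ee_rot'][2] if yaw is None else yaw
    T=Ro.from_euler('xyz',[np.pi,0,yaw])
    d=A.inv().apply(np.array([x,y,z])-s['tcp_pos'])
    w=np.degrees((A.inv()*T).as_rotvec())
    print('tcp',s['tcp_pos'].round(1),'rot',s['ee_rot'].round(4),'shift units',(d/40).round(3),'turn units',(w/6).round(3),'F',s['ft_force'].round(1),'T',s['ft_torque'].round(2),'w',s['gripper_width'].round(1),'q',s['joint_positions'].round(2),'t',s['t'])
E
python3 - <<'E'
from h import *
w=r.snapshot('wrist'); im=w['img']
for u,v in ((309,188),(306,188),(309,191)): print(onz(w,u,v,46))
g=cv2.cvtColor(im,6)[150:230,270:345]; hsv=cv2.cvtColor(im,40)[150:230,270:345]
c=cv2.HoughCircles(cv2.resize(g,None,fx=4,fy=4,interpolation=2),3,1,20,param1=120,param2=20,minRadius=40,maxRadius=120)
print((c[0][:5]/4+[270,150,0]).round(1))
delta(544,205,120)
E
```

```text
[553.48616942 205.37073654  46.        ]
[552.43215481 208.34264398  46.        ]
[550.43477423 204.30979993  46.        ]
[[309.6 197.1  12.2]]Traceback (most recent call last):
  File "<stdin>", line 7, in <module>
  File "h.py", line 25, in delta
    print('tcp',s['tcp_pos'].round(1),'rot',s['ee_rot'].round(4),'shift units',(d/40).round(3),'turn units',(w/6).round(3),'F',s['ft_force'].round(1),'T',s['ft_torque'].round(2),'w',s['gripper_width'].round(1),'q',s['joint_positions'].round(2),'t',s['t'])
                                                                                                                                                                                      ^^^^^^^^^^^^^^^^^^^^^^^^
AttributeError: 'float' object has no attribute 'round'
```

```bash
sed -i "s/s\['gripper_width'\].round(1)/round(s['gripper_width'],1)/" h.py; python3 -c "
from h import *
delta(548,205,110)"
```

```text
tcp [562.4 198.9 243.9] rot [ 3.139  -0.0274  0.3428] shift units [-0.379 -0.273  3.336] turn units [ 0.025 -0.262 -0.   ] F [ 0.  -0.3 -0.3] T [-0.03  0.16  0.  ] w 71.9 q [-0.94  0.49  0.75  1.93 -0.44  0.86 -1.2 ] t 4.45
```

Emit:
drive_tool:
  series:
    - [-0.2,-0.14,0.6,0,-0.26,0,72]
    - [-0.1,-0.14,0.9,0,0,0,72]
    - [0,0,0.9,0,0,0,72]
    - [0,0,0.7,0,0,0,72]
    - [0,0,0,0,0,0,72]

```text
t: 4.95
tcp_pos: [550.1, 208.7, 122.0]
ee_rot: [3.141, -0.009, 0.347]
ft_force: [-0.2, -0.1, 1.2]
gripper_width: 72.1
```

```bash
python3 -c "
from h import *
delta(548,205,110)
w=snap('wrist','w2.png'); print(proj(w,(548,205,46)))"
```

```text
tcp [550.1 208.7 122. ] rot [ 3.1411 -0.0087  0.3467] shift units [-0.084  0.068  0.3  ] turn units [ 0.005 -0.083 -0.   ] F [-0.2 -0.1  1.2] T [-0.01  0.23  0.03] w 72.1 q [-0.85  0.63  0.6   2.03 -0.59  0.64 -1.08] t 4.95
[321.99833748 216.52011463]
```

View pics/w2.png

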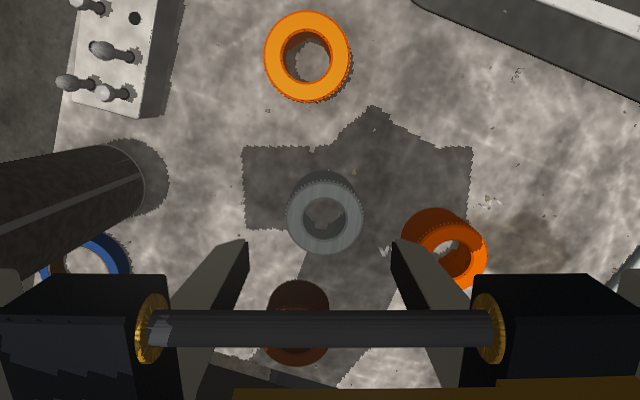

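Collar centre in view at (324,217), within 2 px of the prediction for (548,205): good enough to go down.

Emit:
drive_tool:
  series:
    - [-0.08,0.08,0.7,0,-0.08,0,72]
    - [0,0,0.8,0,0,0,72]
    - [0,0,0.5,0,0,0,72]
    - [0,0,0.2,0,0,0,72]
    - [0,0,0,0,0,0,72]

```text
t: 5.5
tcp_pos: [556.6, 208.3, 44.4]
ee_rot: [-3.14, -0.018, 0.349]
ft_force: [-0.1, 0.1, 0.1]
gripper_width: 72.3
```

```bash
python3 -c "
from h import *
delta(548,204,17)"
```

```text
tcp [556.6 208.3  44.4] rot [-3.1399 -0.0183  0.349 ] shift units [-0.253  0.029  0.68 ] turn units [-0.016 -0.174  0.   ] F [-0.1  0.1  0.1] T [-0.08  0.09 -0.01] w 72.3 q [-0.76  0.73  0.47  2.06 -0.71  0.48 -0.98] t 5.5
```

Emit:
drive_tool:
  series:
    - [-0.15,0.02,0,0,-0.1,0,72]
    - [-0.1,0,0.2,0,-0.08,0,72]
    - [0,0,0.2,0,0,0,72]
    - [0,0,0.2,0,0,0,72]
    - [0,0,0.05,0,0,0,72]
    - [0,0,0,0,0,0,72]

```text
t: 6.1
tcp_pos: [549.1, 205.3, 20.8]
ee_rot: [-3.139, -0.004, 0.35]
ft_force: [0.4, -0.4, 0.6]
gripper_width: 71.8
```

```bash
python3 -c "
from h import *
delta(548,204,17)"
```

```text
tcp [549.1 205.3  20.8] rot [-3.1391 -0.0041  0.35  ] shift units [-0.038  0.02   0.095] turn units [-0.024 -0.039  0.   ] F [ 0.4 -0.4  0.6] T [-0.03  0.23  0.04] w 71.8 q [-0.73  0.76  0.43  2.08 -0.73  0.45 -0.95] t 6.1
```

Good. I'll close on it firmly.

Emit:
drive_tool:
  series:
    - [-0.03,0.02,0.1,0,-0.03,0,50]
    - [0,0,0,0,0,0,50]
    - [0,0,0,0,0,0,50]
    - [0,0,0,0,0,0,50]
    - [0,0,0,0,0,0,50]
    - [0,0,0,0,0,0,50]
  squeeze: 50

```text
t: 6.7
tcp_pos: [548.3, 203.9, 16.4]
ee_rot: [-3.139, -0.001, 0.35]
ft_force: [0.2, 0.5, -0.8]
gripper_width: 56.1
```

```bash
python3 -c "
from h import *
delta(548,204,150)"
```

```text
tcp [548.3 203.9  16.4] rot [-3.1391e+00 -5.0000e-04  3.4970e-01] shift units [-0.005 -0.013 -3.339] turn units [-0.024 -0.005  0.   ] F [ 0.2  0.5 -0.8] T [-0.03  0.14 -0.04] w 56.1 q [-0.73  0.77  0.42  2.08 -0.74  0.44 -0.95] t 6.7
```

Emit:
drive_tool:
  series:
    - [0,0,-0.3,0,0,0,50]
    - [0,0,-0.8,0,0,0,50]
    - [0,0,-1,0,0,0,50]
    - [0,0,-1,0,0,0,50]
    - [0,0,-0.5,0,0,0,50]
    - [0,0,0,0,0,0,50]
    - [-0.3,0.9,0,0,0,0,50]
    - [-0.3,0.9,0,0,0,0,50]
    - [-0.3,0.9,0,0,0,0,50]
    - [-0.3,0.9,0,0,0,0,50]
    - [-0.2,0.5,0,0,0,0,50]
    - [0,0,0,0,0,0,50]
    - [0,0,0,0,0,0,50]

```text
t: 8.0
tcp_pos: [546.8, 25.3, 163.3]
ee_rot: [-3.137, 0.008, 0.352]
ft_force: [-0.9, -0.2, -3.0]
gripper_width: 55.9
```

```bash
python3 -c "
from h import *
delta(500,-40,150)
w=snap('wrist','w3.png'); print(proj(w,(570,-103,74)),proj(w,(570,-103,0)))"
```

```text
tcp [546.8  25.3 163.3] rot [-3.1375  0.0084  0.3523] shift units [-1.658  1.129  0.343] turn units [-0.04  0.08 -0.  ] F [-0.9 -0.2 -3. ] T [0.02 0.08 0.03] w 55.9 q [-0.58  0.54  0.64  2.08 -0.51  0.69 -0.82] t 8.0
[484.68759968 232.76618899] [451.32863483 204.99548413]
```

View pics/w3.png

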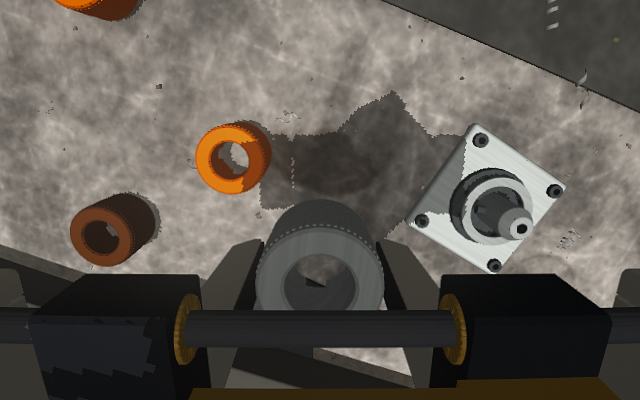

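The wrist picture shows the collar held between the jaws and the arbor with its nose top at (521,229) and screws at (481,140), (556,191), (495,265) and (422,220).

```bash
python3 -c "
from h import *
w=r.snapshot('wrist'); print('nose',onz(w,521,229,74).round(1))
P=np.array([onz(w,u,v,18) for u,v in ((481,140),(556,191),(495,265),(422,220))]); print(P.round(1),P.mean(0).round(1),((P[0]+P[2])/2).round(1),((P[1]+P[3])/2).round(1))
x=w['img'][110:290,400:580]; cv2.imwrite('pics/c3.png',cv2.resize(x,None,fx=3.3,fy=3.3,interpolation=2))
delta(570,-103,163)"
```

```text
nose [ 582.6 -128.4   74. ]
[[ 635.5  -93.    18. ]
 [ 618.5 -180.1   18. ]
 [ 532.6 -162.    18. ]
 [ 550.1  -75.3   18. ]] [ 584.2 -127.6   18. ] [ 584.  -127.5   18. ] [ 584.3 -127.7   18. ]
tcp [546.9  26.  163.4] rot [-3.1376  0.0083  0.3539] shift units [-5.770e-01  3.225e+00  3.000e-03] turn units [-0.038  0.079 -0.   ] F [ 0.5  0.5 -1.7] T [-0.08  0.18  0.01] w 55.7 q [-0.58  0.54  0.64  2.08 -0.51  0.69 -0.82] t 8.1
```

View pics/c3.png

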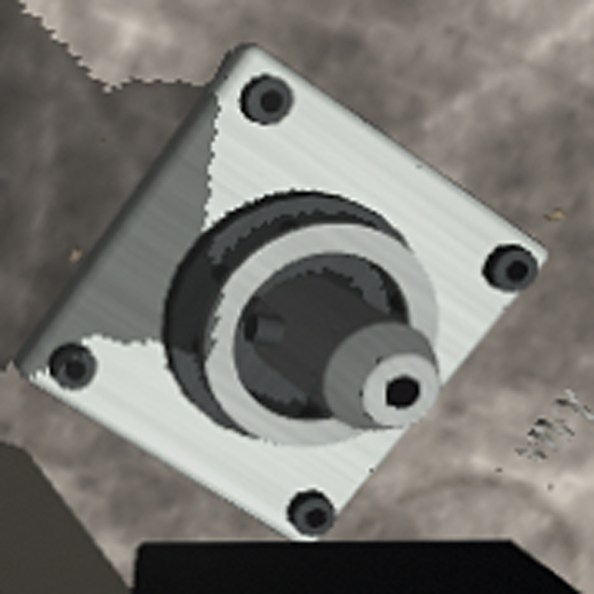

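```bash
python3 -c "
from h import *
for n in('scene','side'):
  w=r.snapshot(n); print(n,[proj(w,(583,-128,z)).round(1) for z in (0,74)],[proj(w,p).round(0) for p in ((635.5,-93,18),(618.5,-180,18),(532.6,-162,18),(550,-75,18))], proj(w,(548,204,46)))
w=cv2.imread('pics/side0.png');
delta(583.3,-128,163)"
```

```text
scene [array([345.1, 177.4]), array([346.2, 162.3])] [array([329., 171.]), array([348., 163.]), array([362., 176.]), array([342., 185.])] [284.64149665 221.20447969]
side [array([298.5, 196.9]), array([297.3, 177. ])] [array([282., 198.]), array([287., 185.]), array([313., 186.]), array([309., 200.])] [313.7280551  245.51692792]
tcp [547.3  26.7 163.6] rot [-3.1377  0.0077  0.3553] shift units [-0.5    3.939  0.004] turn units [-0.038  0.074 -0.   ] F [ 0.3  0.3 -2.2] T [-0.01  0.1   0.05] w 56.0 q [-0.59  0.54  0.64  2.08 -0.51  0.69 -0.82] t 8.2
```

Projected back, the arbor at (583,-128) matches the scene and side pictures (nose top at (346,163) and (298,180)). I'll move over it.

Emit:
drive_tool:
  series:
    - [-0.1,0.8,0,0,0.07,0,50]
    - [-0.1,0.8,0,0,0,0,50]
    - [-0.1,0.8,0,0,0,0,50]
    - [-0.1,0.8,0,0,0,0,50]
    - [-0.1,0.4,0,0,0,0,50]
    - [0,0,0.5,0,0,0,50]
    - [0,0,0,0,0,0,50]

```text
t: 8.9
tcp_pos: [582.9, -109.8, 141.0]
ee_rot: [-3.136, 0.0, 0.373]
ft_force: [-0.1, 1.2, -2.1]
gripper_width: 55.9
```

```bash
python3 -c "
from h import *
delta(583.3,-128,105)"
```

```text
tcp [ 582.9 -109.8  141. ] rot [-3.1359  0.      0.3728] shift units [-0.157  0.432  0.898] turn units [-0.054  0.    -0.   ] F [-0.1  1.2 -2.1] T [0.04 0.17 0.01] w 55.9 q [-0.29  0.61  0.58  2.   -0.52  0.69 -0.57] t 8.9
```

Emit:
drive_tool:
  series:
    - [-0.08,0.22,0.3,-0.05,0,0,50]
    - [-0.08,0.22,0.3,0,0,0,50]
    - [0,0,0.3,0,0,0,50]
    - [0,0,0,0,0,0,50]

```text
t: 9.3
tcp_pos: [584.3, -127.3, 102.7]
ee_rot: [-3.141, -0.0, 0.377]
ft_force: [-0.2, -0.3, -1.9]
gripper_width: 56.0
```

```bash
python3 -c "
from h import *
delta(583.3,-128,80)"
```

```text
tcp [ 584.3 -127.3  102.7] rot [-3.1414e+00 -5.0000e-04  3.7730e-01] shift units [-0.032  0.008  0.567] turn units [-0.002 -0.005  0.   ] F [-0.2 -0.3 -1.9] T [-0.06  0.21  0.  ] w 56.0 q [-0.22  0.66  0.53  2.02 -0.56  0.61 -0.51] t 9.3
```

Emit:
drive_tool:
  series:
    - [-0.03,0,0.25,0,0,0,50]
    - [0,0,0.25,0,0,0,50]
    - [0,0,0.25,0,0,0,50]
    - [0,0,0.1,0,0,0,50]
    - [0,0,0,0,0,0,50]

```text
t: 9.8
tcp_pos: [583.5, -126.7, 65.6]
ee_rot: [-3.141, -0.001, 0.378]
ft_force: [-0.2, -0.4, -1.8]
gripper_width: 56.0
```

```bash
python3 -c "
from h import *
delta(583.3,-128,52)"
```

```text
tcp [ 583.5 -126.7   65.6] rot [-3.1407e+00 -8.0000e-04  3.7830e-01] shift units [-0.017  0.029  0.339] turn units [-0.009 -0.008  0.   ] F [-0.2 -0.4 -1.8] T [-0.01  0.05 -0.02] w 56.0 q [-0.19  0.7   0.47  2.04 -0.61  0.54 -0.47] t 9.8
```

Emit:
drive_tool:
  series:
    - [-0.01,0.02,0.15,0,0,0,50]
    - [0,0,0.15,0,0,0,50]
    - [0,0,0.05,0,0,0,50]
    - [0,0,0,0,0,0,50]
    - [0,0,0.05,0,0,0,50]
    - [0,0,0.05,0,0,0,50]

```text
t: 10.4
tcp_pos: [584.4, -127.2, 47.4]
ee_rot: [-3.141, -0.003, 0.379]
ft_force: [-2.1, 1.3, 4.1]
gripper_width: 55.9
```

```bash
python3 -c "
from h import *
delta(583.3,-128,48)"
```

```text
tcp [ 584.4 -127.2   47.4] rot [-3.1408e+00 -3.0000e-03  3.7870e-01] shift units [-0.033  0.007 -0.014] turn units [-0.008 -0.029  0.   ] F [-2.1  1.3  4.1] T [0.27 0.46 0.04] w 55.9 q [-0.16  0.73  0.44  2.04 -0.63  0.5  -0.45] t 10.4
```

Emit:
drive_tool:
  series:
    - [-0.02,0,0.08,0,0,0,50]
    - [0,0,0.08,0,0,0,50]

```text
t: 10.6
tcp_pos: [585.1, -127.2, 42.4]
ee_rot: [-3.141, -0.006, 0.379]
ft_force: [-1.4, 0.9, 10.9]
gripper_width: 56.0
```

```bash
python3 -c "
from h import *
delta(583.3,-128,48)"
```

```text
tcp [ 585.1 -127.2   42.4] rot [-3.1412 -0.0063  0.3787] shift units [-0.047  0.002 -0.139] turn units [-0.004 -0.06   0.   ] F [-1.4  0.9 10.9] T [ 0.34  0.93 -0.05] w 56.0 q [-0.16  0.73  0.43  2.04 -0.64  0.49 -0.44] t 10.6
```

```bash
python3 -c "
from h import *
w=snap('wrist','w4.png')['img']; o=cv2.imread('pics/w3.png')
b=r.snapshot('side')['img'][110:230,240:400]
row=np.hstack([o[190:350,240:400],w[190:350,240:400]])
cv2.imwrite('pics/c4.png',np.vstack([cv2.resize(row,(800,400),interpolation=2),cv2.resize(np.hstack([b[:80],b[:80]]),(800,200),interpolation=2)]))
ga=cv2.cvtColor(o,6)[196:310,255:385];gb=cv2.cvtColor(w,6)
m=cv2.matchTemplate(gb,ga,cv2.TM_CCOEFF_NORMED); print(cv2.minMaxLoc(m))
delta(583.3,-128,48)"
```

```text
(-0.3713362216949463, 0.537211000919342, (472, 160), (26, 276))
tcp [ 585.  -127.3   42.1] rot [-3.1412 -0.0059  0.3786] shift units [-0.045  0.001 -0.148] turn units [-0.004 -0.057  0.   ] F [0.3 2.3 4.5] T [ 0.36  0.23 -0.05] w 56.1 q [-0.16  0.73  0.43  2.04 -0.64  0.49 -0.44] t 10.7
```

View pics/c4.png

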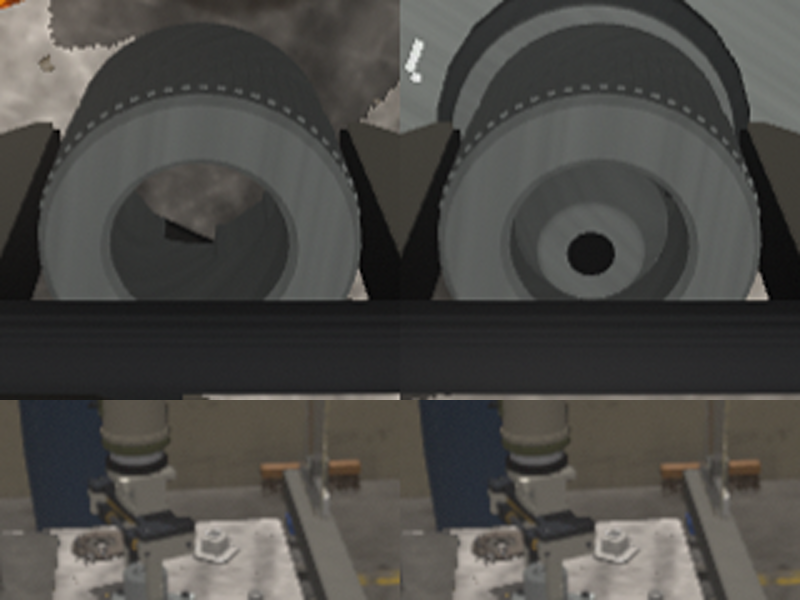

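The collar has not slipped in the grip (same outline in both frames), and the nose top now stands above its rim. The underside is about 26 mm up, below the 32 mm pin stop, so the keyways seem to have come down over the pin already at this angle. I'll push on and test this.

Emit:
drive_tool:
  series:
    - [-0.02,0,0.1,0,-0.05,0,50]
    - [-0.01,0,0.15,0,0,0,50]
    - [0,0,0.15,0,0,0,50]

```text
t: 11.0
tcp_pos: [586.3, -126.9, 37.5]
ee_rot: [-3.137, -0.013, 0.377]
ft_force: [-19.2, 8.0, 81.2]
gripper_width: 55.7
```

```bash
python3 -c "
from h import *
delta(583.3,-128,40)"
```

```text
tcp [ 586.3 -126.9   37.5] rot [-3.1373 -0.0128  0.377 ] shift units [-0.079 -0.002 -0.063] turn units [-0.041 -0.122  0.   ] F [-19.2   8.   81.2] T [2.   4.53 0.06] w 55.7 q [-0.14  0.74  0.41  2.04 -0.65  0.48 -0.43] t 11.0
```

Emit:
drive_tool:
  series:
    - [-0.04,0,-0.07,0,-0.05,0,50]
    - [-0.03,0,0,0,-0.05,0,50]
    - [0,0,0,0,0,0,50]

```text
t: 11.3
tcp_pos: [586.0, -126.9, 44.8]
ee_rot: [-3.138, -0.01, 0.378]
ft_force: [-2.4, 0.9, 2.4]
gripper_width: 55.9
```

```bash
python3 -c "
from h import *
delta(583.3,-128,40)
w=snap('wrist','w5.png')['img']; o=cv2.imread('pics/w3.png'); p=cv2.imread('pics/w4.png')
row=np.hstack([o[190:350,240:400],w[190:350,240:400]])
cv2.imwrite('pics/c5.png',cv2.resize(row,(800,400),interpolation=2))
delta(583.3,-128,40)
"
```

```text
tcp [ 586.  -126.9   44.8] rot [-3.1377 -0.0104  0.3775] shift units [-0.075  0.002  0.12 ] turn units [-0.037 -0.099  0.   ] F [-2.4  0.9  2.4] T [0.03 0.53 0.01] w 55.9 q [-0.15  0.73  0.43  2.04 -0.64  0.5  -0.44] t 11.3
tcp [ 586.  -126.9   44.7] rot [-3.1376 -0.0103  0.3773] shift units [-0.073  0.     0.117] turn units [-0.038 -0.098  0.   ] F [-0.2  2.4  5. ] T [0.53 0.13 0.06] w 56.2 q [-0.15  0.73  0.43  2.04 -0.64  0.5  -0.44] t 11.35
```

View pics/c5.png

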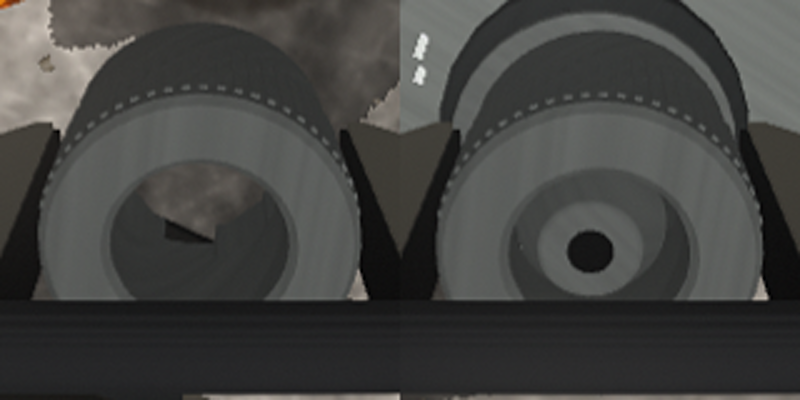

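The collar slid only about 3 mm in the grip when the push reached 81 N. That puts its underside at about 24 mm, which is home; a collar blocked by the pin would have slid about 11 mm. I'll grip harder, straighten the tool and push home gently.

Emit:
drive_tool:
  series:
    - [-0.04,0,0,-0.04,-0.1,0,50]
    - [-0.02,0,0.05,0,0,0,50]
    - [0,0,0.06,0,0,0,50]
    - [0,0,0.06,0,0,0,50]
    - [0,0,0.04,0,0,0,50]
  squeeze: 60

```text
t: 11.85
tcp_pos: [586.0, -127.0, 37.9]
ee_rot: [3.142, -0.004, 0.377]
ft_force: [-9.1, 5.8, 46.9]
gripper_width: 56.0
```

```bash
python3 -c "
from h import *
delta(584,-127,37.3)"
```

```text
tcp [ 586.  -127.    37.9] rot [ 3.1415 -0.0036  0.3772] shift units [-0.047 -0.019  0.014] turn units [ 0.001 -0.034 -0.   ] F [-9.1  5.8 46.9] T [ 1.56  2.06 -0.05] w 56.0 q [-0.16  0.74  0.43  2.04 -0.64  0.49 -0.44] t 11.85
```

Emit:
drive_tool:
  series:
    - [-0.03,0,0.03,0,-0.03,0,50]
    - [0,0,0.03,0,0,0,50]
    - [0,0,0.03,0,0,0,50]
    - [0,0,0.03,0,0,0,50]
    - [0,0,0.03,0,0,0,50]

```text
t: 12.35
tcp_pos: [586.0, -127.0, 38.0]
ee_rot: [-3.139, -0.007, 0.376]
ft_force: [-4.8, 4.1, 25.2]
gripper_width: 56.0
```

```bash
python3 -c "
from h import *
delta(584,-127,37.3)
w=snap('wrist','w6.png')['img']; p=cv2.imread('pics/w5.png')
row=np.hstack([p[190:350,240:400],w[190:350,240:400]])
cv2.imwrite('pics/c6.png',cv2.resize(row,(800,400),interpolation=2))
for k in range(3):
  r.snapshot('side'); delta(584,-127,37.3)
"
```

```text
tcp [ 586. -127.   38.] rot [-3.139  -0.0069  0.3757] shift units [-0.047 -0.018  0.018] turn units [-0.025 -0.066  0.   ] F [-4.8  4.1 25.2] T [ 0.94  1.07 -0.02] w 56.0 q [-0.15  0.74  0.42  2.04 -0.65  0.49 -0.44] t 12.35
tcp [ 586. -127.   38.] rot [-3.139  -0.0069  0.3756] shift units [-0.046 -0.019  0.018] turn units [-0.024 -0.066  0.   ] F [-4.3  3.6 23.7] T [ 0.91  1.04 -0.01] w 56.1 q [-0.15  0.74  0.42  2.04 -0.65  0.49 -0.44] t 12.45
tcp [ 586. -127.   38.] rot [-3.139  -0.0069  0.3756] shift units [-0.046 -0.019  0.018] turn units [-0.024 -0.066  0.   ] F [-4.9  3.3 24.9] T [0.86 1.05 0.04] w 55.9 q [-0.15  0.74  0.42  2.04 -0.65  0.49 -0.44] t 12.5
tcp [ 586. -127.   38.] rot [-3.139  -0.0069  0.3756] shift units [-0.047 -0.018  0.018] turn units [-0.024 -0.066  0.   ] F [-5.8  4.5 24.8] T [0.9  1.08 0.04] w 55.9 q [-0.15  0.74  0.42  2.04 -0.65  0.49 -0.44] t 12.55
```

View pics/c6.png

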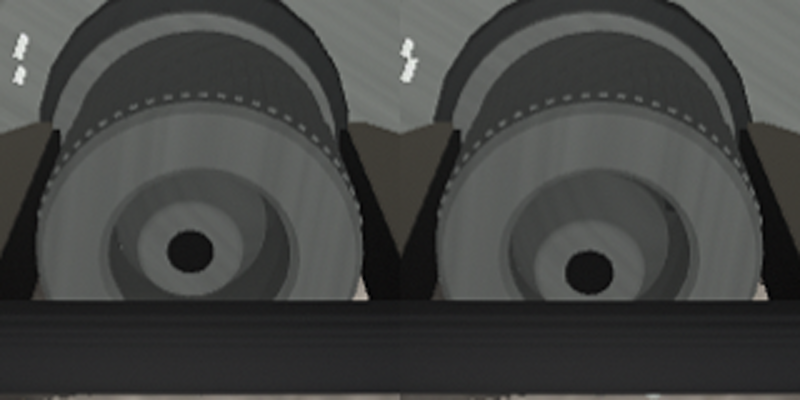

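Steady at 25 N on a hard stop, with no further slip: the collar travelled 6.7 mm rigidly with the tool, which it can only do keyed over the pin. Handing in.

```bash
python3 -c "
from h import *
print(r.hand_in()); delta(584,-127,37.3)"
```

```text
the job is handed in; nothing more can be done
None
the job is handed in; nothing more can be done
```

The collar is on the arbor, and every check I made points to it being keyed over the cross pin and fully home. I handed the job in with the arm still gripping the collar (60 N squeeze setting) and pressing down.

- **Getting there:** I folded the arm in past the post, picked up the steel collar at about (548, 204) and slipped it over the nose at about (583, -128).
- **No turn made:** the keyways dropped over the pin at the angle I arrived at, so I made no deliberate turn. I did not do a separate twist test.
- **Last checks:**
  - The tool sat on a hard stop at z = 38.0 mm with a steady push of about 25 N. The ring needs about 11.5 N to bottom.
  - Allowing for the slip below, the collar's underside is at about 24 mm, which is home.
  - In the wrist pictures the collar moved down the last 6.7 mm with the tool without slipping in the jaws. A collar stopped by the pin could not do that.
- **What went less well:**
  - One push reached 81 N at the wrist (limit 120 N), and the collar slid about 3 mm in the jaws. I backed off, raised the squeeze from 50 to 60 N and pressed home again more gently.
  - At the end the tool read about 2–3 mm off the arbor centre I had measured, with about 5 N of side force.
- **Bystanders:** I moved nothing else on purpose, but did not look at the whole bench again at the end.

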